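# Move two probes from the dry block into the eyelets of the probe stand

## Task

Set up the measuring cell: draw the two steel probes straight up out of the block's wells and lower each one, without dropping it, down through an eyelet of the stand so that it hangs upright with its collar fully home on the ring - the short probe in the low eyelet, the long probe in the high one. Let go of both, leave the capped swab tube standing in its well, and do not disturb the other things on the bench.

Things in the scene. Friction and masses are not known exactly. Their poses are not given: they have to be found in the camera images.
- long_probe: Steel probe, 165 mm long, about 90 g, centre of mass at z = 103 mm. Origin at the tip (lower end), z along its axis to the head. Shaft 14 mm dia, 115 mm long, tapered over the last 10 mm; collar 32 mm dia, 5 mm thick (underside at z = 115 mm); round grey head 24 mm dia, z = 120 to 165 mm, flat on top: grip it here. Starts upright in one of the three wells, standing on the well floor.
- short_probe: Like the long probe but 140 mm long: shaft 14 mm dia and 90 mm long, collar 32 mm dia, 5 mm thick (underside at z = 90 mm), round grey head 24 mm dia, 45 mm tall (z = 95 to 140 mm), domed on top above z = 132 mm. Centre of mass at z = 88 mm. Origin at the tip, z towards the head. Starts upright in one of the three wells.
- swab_tube: Capped plastic swab tube, bystander, 14 mm dia, 155 mm tall, 16 mm white cap at the top. Origin at its foot, z up. Stands in the remaining well; stays there.
- well_block: Fixed aluminium dry block, 76 (x) x 150 (y) x 90 mm tall. Origin at the centre of its underside on the table, z up. Three vertical wells 17 mm dia, 75 mm deep (floor 15 mm above the table) in a row at y = -50, 0, +50 mm of the block. Which thing stands in which well varies. The block and the stand change sides from start to start.
- stand: Fixed probe stand. Origin on the table midway between the eyelets, z up. Foot plate x -63 to 105, y -55 to 55 mm, 10 mm thick; on it under the eyelets a glass dish 104 mm dia, rim at z = 66 mm (tips end inside it, clear of its floor); post at x = +85 mm, 150 mm tall, thin arms to the eyelets. Eyelets lie along y, 56 mm apart: fingers closing along the stand's x have room, along y little.
- low_eyelet (a point): Centre of the low eyelet, in the plane of the ring's top, 115 mm above the table, at y = -28 mm of the stand. Ring of 8 mm round steel bar, hole 17.5 mm dia, 34 mm outside dia, axis vertical. Axes as the stand's.
- high_eyelet (a point): Centre of the high eyelet, in the plane of the ring's top, 140 mm above the table, at y = +28 mm of the stand. Same ring as the low one. Axes as the stand's.
- pump_bottle: Blue pump bottle, bystander, about 69 x 87 mm, 212 mm tall, origin at its foot, z up. Stands between block and stand, towards the back.
- tool_beaker: Glass beaker holding scissors and a pen, fixed obstacle, about 75 x 96 mm, 126 mm tall in all, origin at its foot, z up. Stands between block and stand.
- dropper: Brown dropper bottle, bystander, 34 mm dia, 102 mm tall, origin at its foot. Stands in front of the block and the stand, nearer the robot.
There are look-alikes about, which are no part of the job. Leave any blue look-alike of the long_probe alone.

How it is judged:
On the way:
1. one of the two probes is home in its own eyelet (((horizontal distance between short_probe and low_eyelet below 0.008 m and z of short_probe in the frame of low_eyelet between -0.095 and -0.085 m and angle between short_probe's own z axis and vertical below 0.12 rad) or (horizontal distance between long_probe and high_eyelet below 0.008 m and z of long_probe in the frame of high_eyelet between -0.12 and -0.11 m and angle between long_probe's own z axis and vertical below 0.12 rad))), for 0.2 s.
At the end, for the whole second after the job is handed in: The short probe hangs in the low eyelet and the long probe in the high eyelet: each tip within 8 mm sideways of its eyelet's axis, the collar's underside within 5 mm of the ring's top, tilt below 0.12 rad, both at rest and released; the swab tube still stands in its well (horizontal distance between short_probe and low_eyelet below 0.008 m and z of short_probe in the frame of low_eyelet between -0.095 and -0.085 m and angle between each of short_probe, long_probe's own z axis and vertical below 0.12 rad and horizontal distance between long_probe and high_eyelet below 0.008 m and z of long_probe in the frame of high_eyelet between -0.12 and -0.11 m and linear speed of each of short_probe, long_probe below 0.02 m/s and horizontal distance between swab_tube and well_block below 0.065 m and angle between swab_tube's own z axis and vertical below 0.15 rad); the robot touches nothing.
It fails at once if the swab tube is moved by more than 12 mm (distance of swab_tube from where it was at the start of the episode above 0.012 m).
It fails at once if another bystander is moved by more than 25 mm (distance of any of pump_bottle, dropper from where it was at the start of the episode above 0.025 m).
It fails at once if a bottle is tipped (angle between any of pump_bottle, dropper's own z axis and vertical above 0.4 rad).
It fails at once if a probe is dropped into its eyelet (falls faster than 0.5 m/s, not held) ((linear speed of short_probe above 0.5 m/s and horizontal distance between short_probe and low_eyelet below 0.02 m and contact force between the fingers and short_probe below 0.2 N) or (linear speed of long_probe above 0.5 m/s and horizontal distance between long_probe and high_eyelet below 0.02 m and contact force between the fingers and long_probe below 0.2 N)).
It also fails if it takes over 72 s, if anything falls off the work surface, if the arm or the gripper's body presses on something with over 40 N, if the wrist force passes 120 N, or if a joint passes its speed limit or range.

## Robot

A 7-joint arm with a two-finger parallel gripper is mounted at the origin on the work surface; the furniture and walls round the work are solid. World frame = base frame: x ahead of the robot, y to its left, z up, the work surface at z = 0. Lengths are in m, angles in rad, forces in N, time in s.
With the tool pointing down it reaches from about 0.4 to 0.9 m from the base axis. Payload 5.5 kg.
Tool frame: the origin (TCP) lies midway between the tips of the shut fingers; the grasp point (between the pads) lies 19 mm behind it (bot.hold_point_z is the distance from the TCP to the grasp point, in m); y points along the fingers, z is the direction in which the jaws open and shut, and the axes are right-handed (so a half turn about y gives the same grasp; the last joint's range is limited). The gripper opens to 85 mm and grips with 20 to 120 N. Pads are 22 mm wide; open, the fingers measure 114 mm over their backs; the gripper's body (76 mm by 85 mm) begins 54 mm behind the grasp point. The pads swing forward as they close: fully open they stand 13 mm farther back than shut.
Start: joints at [1.476, 0.501, -0.427, 1.55, 0.221, 1.138, -0.21], TCP at [0.228, -0.609, 0.231] pointing down, gripper open.
Joint ranges: [-2.88, 2.88], [-0.31, 2.03], [-1.54, 1.56], [0.2, 2.42], [-1.41, 4.55], [0.19, 2.02], [-2.57, 2.57]. Speed limits (rad/s): [2.57, 2.57, 3.14, 3.14, 3.14, 3.14, 3.14].

## Interface

Orientations are given as a rotation vector (axis times angle).
In Python, from bench import bot, command_gripper, solve_ik, get_image, ticket, sensors gives the robot as it stands. The module is installed in compiled form; this text tells all that it offers. Calls block until the motion is done:
- bot.move_pose(position, orientation): joint-space move of the TCP to a pose.
- bot.movel(position, orientation=None, max_speed=0.15, threshold=None): straight line of the TCP; orientation=None keeps the orientation; max_speed is the mean speed in m/s. With threshold (N) it stops when the force on the tool has changed by that much, and returns True; else False.
- bot.move_joints(angles): joint-space move.
- command_gripper(opening, force=None): opening from 0.0 (shut) to 1.0 (fully open); force is the grip in N (None keeps the last); returns when the fingers have stopped.
- bot.pause(seconds).
- solve_ik(position, orientation): joint angles nearest the present ones, or None.
- get_image(name): name is "scene" or "side" or "wrist"; returns a dict with "frame" (400x640x3 uint8, red, green, blue), "fx", "fy", "cx", "cy" (pixels), "origin" and "orientation" of the camera in the world; the wrist camera has in their place "mount" (4x4, takes a point from camera to tool coordinates, whose origin is the TCP and whose axes are the tool frame's). Camera axes: x right, y up, looking along -z (the intrinsics and any distortion apply to the point x, -y, -z); pixel columns grow to the right and rows downward; lengths in m; the calibration is good to about 2 mm. A picture is of the moment at which its call begins: read the wrist's pose just before it. There is no depth.
A pose or a line that the arm cannot do raises bot.IKError and nothing moves.
- ticket.job_done(): hands the job in, once; it reports no verdict.
Readings, each from a call of its own:
- sensors.read_t(): time.
- sensors.read_q(): joint angles.
- sensors.read_joint_vel(): joint speeds.
- sensors.read_joint_torque(): joint torques, N m.
- sensors.read_position(): TCP position.
- sensors.read_ee_rot(): TCP orientation.
- sensors.read_ft_force(): force on the tool from outside, world axes, zero at the start.
- sensors.read_wrist_torque(): the same for the moment, N m.
- sensors.read_opening(): opening from 0.0 (shut) to 1.0 (fully open).
Only numpy, scipy, OpenCV 4.12 (cv2) and the standard library are available. Lean on these libraries where they do the work, as an engineer would, in place of code of your own. Each camera call takes 0.05 s, during which the arm holds its last target.

## Working session

There is one attempt and no reset: what is moved stays moved. The work goes in short steps, each a Python script; the robot and the scene stay as the last script left them, time stands still between calls to the robot, and variables do not carry over. Pictures are saved under pics/ and viewed, and the job is handed in when it is done.

```bash
mkdir -p pics; python3 - <<'E'
from bench import bot, get_image, sensors
import cv2,numpy as np
print(sensors.read_t(),sensors.read_position(),sensors.read_ee_rot(),sensors.read_q(),bot.hold_point_z)
for n in("scene","side","wrist"):
    d=get_image(n); cv2.imwrite(f"pics/a_{n}.png",d["frame"][:,:,::-1])
    print(n,{k:(np.round(v,4).tolist() if not np.isscalar(v) else v) for k,v in d.items() if k!="frame"})
E
```

```text
0.0 [ 0.22732736 -0.60820886  0.23023697] [-0.36677168  2.02865081 -2.02461417] [ 1.47622324  0.50188094 -0.42676481  1.55144829  0.22078716  1.13829491
 -0.21029658] 0.0187
scene {'fx': 384.22748787025796, 'fy': 384.22748787025796, 'cx': 315.22887976716345, 'cy': 203.27836122313468, 'origin': [0.0372, 0.4638, 0.5886], 'orientation': [0.451, -1.12, -2.1446]}
side {'fx': 489.5839242196612, 'fy': 489.5839242196612, 'cx': 321.9549924925446, 'cy': 199.95740257354254, 'origin': [1.2385, -0.1438, 0.8306], 'orientation': [0.6371, 0.5478, 1.3016]}
wrist {'fx': 356.40350820810244, 'fy': 356.40350820810244, 'cx': 315.47126139238657, 'cy': 199.80215174271493, 'mount': [[-0.0007, -0.9601, -0.2797, -0.0707], [0.0004, 0.2797, -0.9601, -0.1433], [1.0, -0.0008, 0.0002, 0.0002], [0.0, 0.0, 0.0, 1.0]]}
```

View pics/a_scene.png

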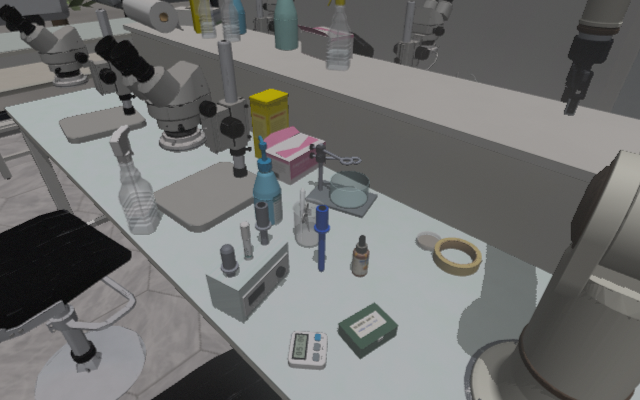

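View pics/a_side.png

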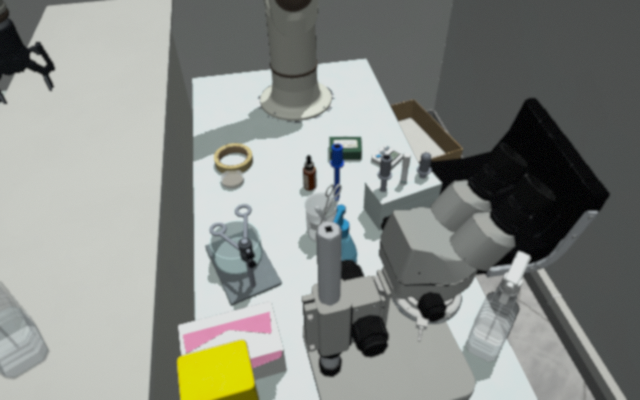

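View pics/a_wrist.png

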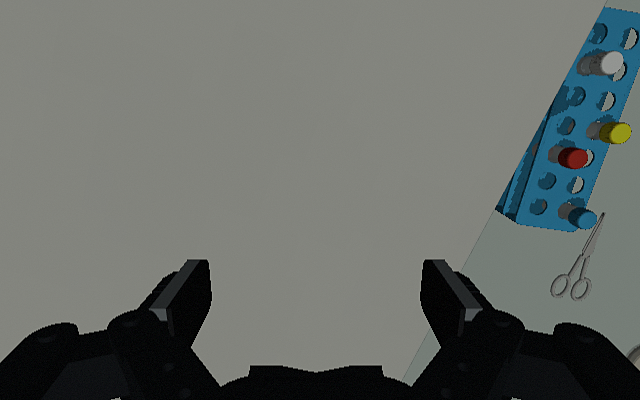

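The scene view shows the block at about (250,280), with two grey heads near (228,258) and (262,215) and the tube between them. The stand is at about (340,190). The side view shows the eyelets at (243,211) and (220,230).

```bash
cat > h.py <<'E'
import cv2,numpy as np
from scipy.spatial.transform import Rotation as R
from bench import bot, get_image, sensors, solve_ik, command_gripper, ticket
def grab(n):
    T=np.eye(4)
    if n=="wrist":
        T[:3,3]=sensors.read_position(); T[:3,:3]=R.from_rotvec(sensors.read_ee_rot()).as_matrix()
    d=get_image(n)
    if n=="wrist": T=T@np.array(d["mount"])
    else:
        T[:3,3]=d["origin"]; T[:3,:3]=R.from_rotvec(d["orientation"]).as_matrix()
    d["T"]=T; return d
def ray(d,u,v):
    c=np.array([(u-d["cx"])/d["fx"],-(v-d["cy"])/d["fy"],-1.])
    w=d["T"][:3,:3]@c; return d["T"][:3,3],w/np.linalg.norm(w)
def onz(d,u,v,z):
    o,w=ray(d,u,v); return o+w*(z-o[2])/w[2]
def proj(d,p):
    c=d["T"][:3,:3].T@(np.array(p)-d["T"][:3,3])
    return np.array([d["cx"]+d["fx"]*c[0]/-c[2], d["cy"]-d["fy"]*c[1]/-c[2]])
def tri(*obs):
    A=np.zeros((3,3));b=np.zeros(3)
    for d,u,v in obs:
        o,w=ray(d,u,v);P=np.eye(3)-np.outer(w,w);A+=P;b+=P@o
    x=np.linalg.solve(A,b)
    return x,[round(float(np.linalg.norm(proj(d,x)-[u,v])),1) for d,u,v in obs]
def save(d,name,crop=None,s=1):
    f=d["frame"][:,:,::-1]
    if crop: x0,y0,x1,y1=crop; f=f[y0:y1,x0:x1]
    cv2.imwrite("pics/"+name,cv2.resize(f,None,fx=s,fy=s,interpolation=cv2.INTER_CUBIC))
E
python3 - <<'E'
from h import *
s=grab("scene");d=grab("side")
save(s,"b1.png",(200,130,400,280),4); save(d,"b2.png",(190,130,450,310),3)
E
```

```text
(no output)
```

View pics/b1.png

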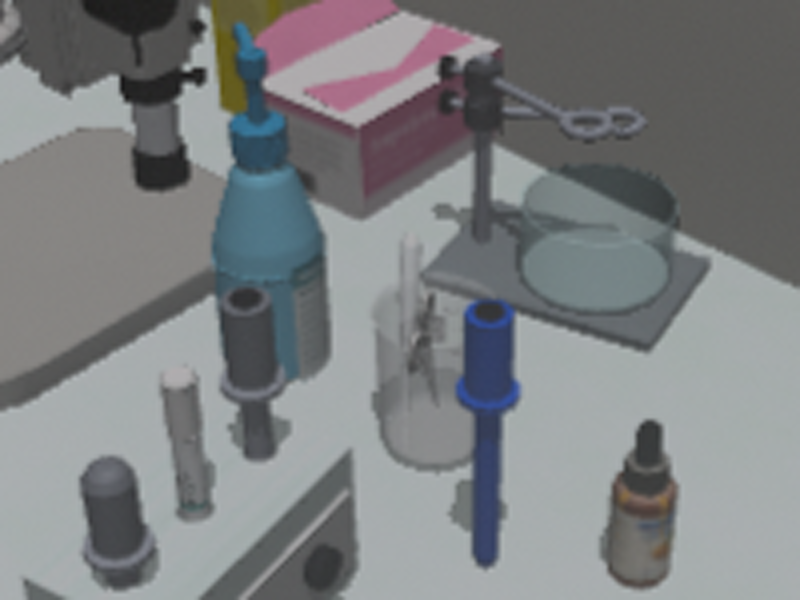

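View pics/b2.png

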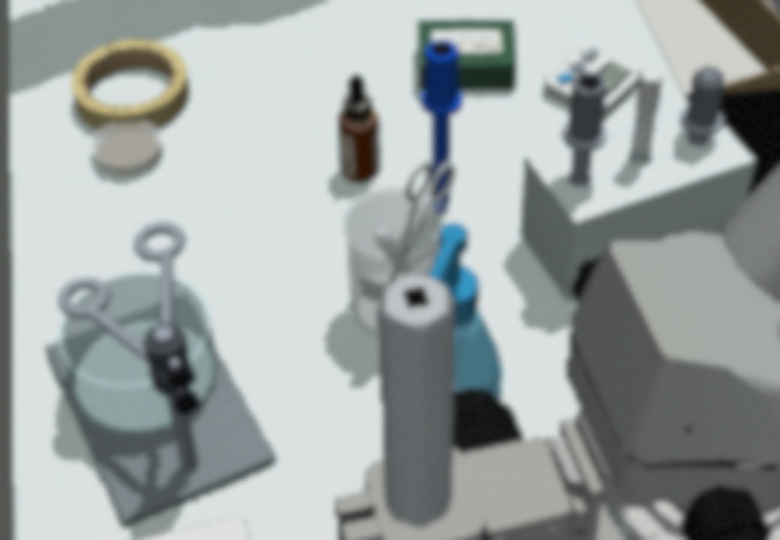

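```bash
python3 - <<'E'
from h import *
s=grab("scene");d=grab("side")
P=lambda a,b:(s,200+a[0]/4,130+a[1]/4)
def T(n,a,b):
    x,r=tri((s,200+a[0]/4,130+a[1]/4),(d,190+b[0]/3,130+b[1]/3)); print(n,np.round(x,4),r)
T("long top",(246,298),(588,82));T("short top",(105,462),(708,72));T("tube",(180,373),(650,82))
T("eyA",(587,124),(160,243));T("eyA'",(587,124),(84,298));T("eyB",(626,121),(84,298));T("eyB'",(626,121),(160,243))
T("dropper top",(650,428),(356,82)); T("pump top",(245,38),(455,235)); T("blue top",(490,312),(441,47))
for c in ((425,272),(650,348),(710,264)): print("plate corners scene",onz(s,200+c[0]/4,130+c[1]/4,.01))
for c in ((128,522),(272,460),(48,347)): print("plate corners side",onz(d,190+c[0]/3,130+c[1]/3,.01))
print("post top", onz(s,200+484/4,130+62/4,.15),onz(d,190+165/3,130+332/3,.15))
E
```

```text
long top [0.5129 0.116  0.1799] [0.5, 0.4]
short top [0.4912 0.2129 0.1539] [0.2, 0.2]
tube [0.5054 0.1627 0.1658] [1.1, 0.9]
eyA [ 0.5598 -0.1842  0.135 ] [0.9, 1.1]
eyA' [ 0.5866 -0.2303  0.1127] [2.9, 3.9]
eyB [ 0.5734 -0.2394  0.1096] [1.4, 1.8]
eyB' [ 0.547  -0.1921  0.1325] [5.3, 6.4]
dropper top [ 0.3802 -0.0246  0.0945] [0.8, 0.7]
pump top [ 0.667  -0.0117  0.2158] [0.9, 1.2]
blue top [0.4382 0.0303 0.1654] [0.4, 0.3]
plate corners scene [ 0.64810439 -0.13308048  0.01      ]
plate corners scene [ 0.48714676 -0.17183626  0.01      ]
plate corners scene [ 0.517085  -0.2747045  0.01     ]
plate corners side [ 0.6866942  -0.22905637  0.01      ]
plate corners side [ 0.65702928 -0.13078444  0.01      ]
plate corners side [ 0.52756502 -0.27690506  0.01      ]
post top [ 0.64246838 -0.18243287  0.15      ] [ 0.65118802 -0.18441539  0.15      ]
```

```bash
cat >> h.py <<'E'
def ori(psi):
    c,s=np.cos(psi),np.sin(psi)
    return R.from_matrix(np.array([[s,0,c],[-c,0,s],[0,-1,0]])).as_rotvec()
E
python3 - <<'E'
from h import *
print(R.from_rotvec(sensors.read_ee_rot()).as_matrix().round(2))
for psi in(.22,.22+np.pi,.22-np.pi):
  for p in((.505,.163,.30),(.567,-.212,.30),(.49,.213,.152-.038),(.55,-.1,.38),(.513,.116,.14),(.56,-.184,.3)):
    q=solve_ik(p,ori(psi)); print(round(psi,2),p,None if q is None else np.round(q,2))
E
```

```text
[[-0.94 -0.    0.35]
 [-0.35  0.   -0.94]
 [-0.   -1.   -0.  ]]
0.22 (0.505, 0.163, 0.3) [ 0.62  0.47 -1.29  1.75  0.47  1.28 -0.56]
0.22 (0.567, -0.212, 0.3) [ 1.02  0.5  -0.99  1.58  0.43  1.3   0.19]
0.22 (0.49, 0.213, 0.11399999999999999) [ 0.46  0.86 -1.3   1.92  0.93  1.15 -1.  ]
0.22 (0.55, -0.1, 0.38) [ 0.99  0.37 -1.12  1.57  0.34  1.41  0.06]
0.22 (0.513, 0.116, 0.14) [ 0.64  0.74 -1.25  1.93  0.8   1.1  -0.73]
0.22 (0.56, -0.184, 0.3) [ 1.02  0.48 -1.03  1.61  0.42  1.29  0.14]
3.36 (0.505, 0.163, 0.3) [ 0.68  0.6  -1.46  1.75  0.61  1.36  2.46]
3.36 (0.567, -0.212, 0.3) [-0.47  0.55  1.13  1.63 -0.51  1.3  -2.17]
3.36 (0.49, 0.213, 0.11399999999999999) [ 0.46  0.86 -1.3   1.92  0.93  1.15  2.14]
3.36 (0.55, -0.1, 0.38) [-0.68  0.3   1.04  1.62 -0.26  1.37 -2.54]
3.36 (0.513, 0.116, 0.14) [ 0.66  0.78 -1.3   1.93  0.84  1.13  2.38]
3.36 (0.56, -0.184, 0.3) [-0.54  0.51  1.14  1.67 -0.48  1.28 -2.23]
-2.92 (0.505, 0.163, 0.3) [ 0.68  0.6  -1.46  1.75  0.61  1.36  2.46]
-2.92 (0.567, -0.212, 0.3) [-0.47  0.55  1.13  1.63 -0.51  1.3  -2.17]
-2.92 (0.49, 0.213, 0.11399999999999999) [ 0.46  0.86 -1.3   1.92  0.93  1.15  2.14]
-2.92 (0.55, -0.1, 0.38) [-0.68  0.3   1.04  1.62 -0.26  1.37 -2.54]
-2.92 (0.513, 0.116, 0.14) [ 0.66  0.78 -1.3   1.93  0.84  1.13  2.38]
-2.92 (0.56, -0.184, 0.3) [-0.54  0.51  1.14  1.67 -0.48  1.28 -2.23]
```

```bash
python3 - <<'E'
from h import *
p=sensors.read_position(); bot.movel([p[0],p[1],.33],max_speed=.3)
bot.move_pose([.567,-.212,.34],ori(.25)); print(sensors.read_t(),sensors.read_position())
d=grab("wrist"); save(d,"c1.png"); np.save("c1.npy",d,allow_pickle=True)
bot.move_pose([.505,.163,.33],ori(.22)); print(sensors.read_t(),sensors.read_position())
d=grab("wrist"); save(d,"c2.png"); np.save("c2.npy",d,allow_pickle=True)
E
```

```text
2.7167 [ 0.56641901 -0.21411457  0.33961328]
4.1833 [0.50589354 0.16142292 0.32985313]
```

View pics/c1.png

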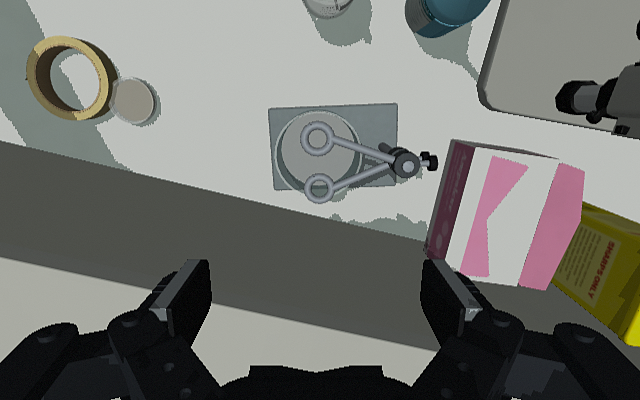

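View pics/c2.png

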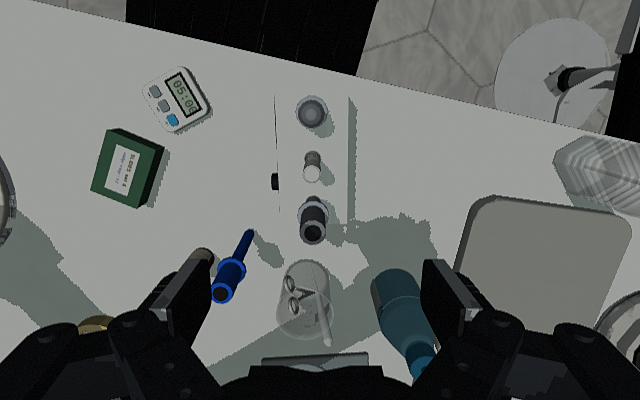

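```bash
python3 - <<'E'
from h import *
a=np.load("c1.npy",allow_pickle=True).item();b=np.load("c2.npy",allow_pickle=True).item()
s=grab("scene")
print("wall base",onz(a,0,140,0),onz(a,270,205,0))
for z in(.1,.15,.2,.25): print(z,"wall top",onz(a,0,255,z)[:2],onz(a,300,325,z)[:2])
def lab(d,c,n,rad,k=6):
    x,y=c; save(d,n,(x-rad,y-rad,x+rad,y+rad),k)
lab(a,(330,160),"d1.png",60);lab(b,(312,165),"d2.png",80,5)
print("ey high",onz(a,318,139,.136),"low",onz(a,319,187,.111))
print("post",onz(a,405,165,.15))
print("short",onz(b,312,112,.155),"long",onz(b,313,233,.18))
E
```

```text
wall base [ 0.15081437 -0.30466144  0.        ] [ 0.52241527 -0.30526755  0.        ]
0.1 wall top [ 0.2337707  -0.40964239] [ 0.59700889 -0.4161577 ]
0.15 wall top [ 0.27490223 -0.37513264] [ 0.59070675 -0.38079715]
0.2 wall top [ 0.31603377 -0.34062289] [ 0.58440461 -0.34543659]
0.25 wall top [ 0.3571653  -0.30611315] [ 0.57810247 -0.31007604]
ey high [ 0.56078256 -0.18364555  0.136     ] low [ 0.57532438 -0.23579537  0.111     ]
post [ 0.64610859 -0.18561888  0.15      ]
short [0.49023408 0.21679255 0.155     ] long [0.51322213 0.11689649 0.18      ]
```

View pics/d1.png

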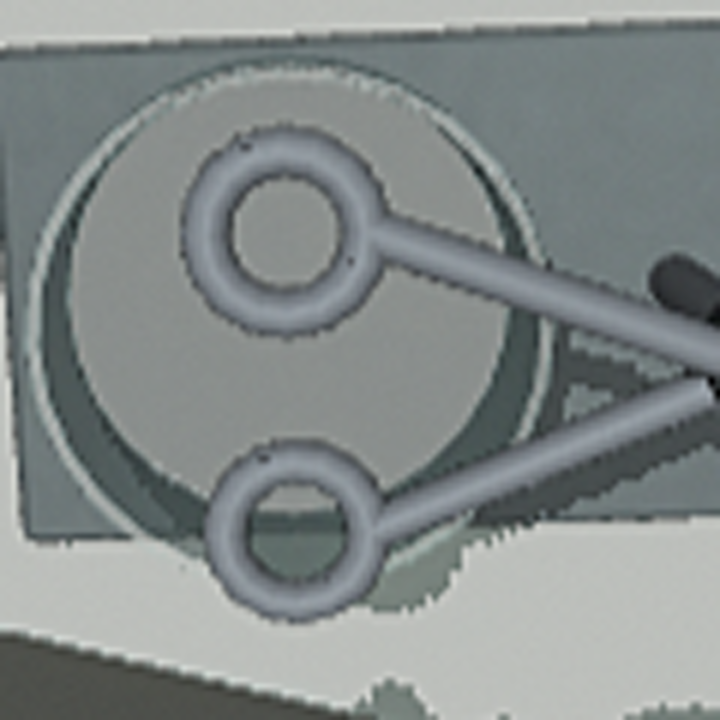

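View pics/d2.png

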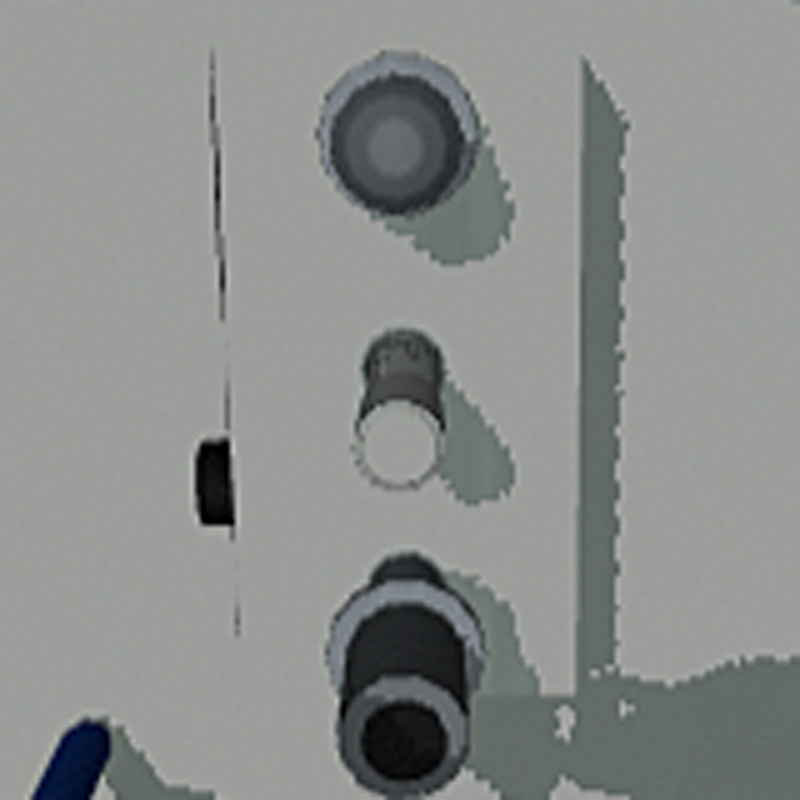

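```bash
python3 - <<'E'
from h import *
a=np.load("c1.npy",allow_pickle=True).item();b=np.load("c2.npy",allow_pickle=True).item()
h=onz(a,317.5,138.5,.136);l=onz(a,319.3,188.5,.111)
S=onz(b,311,114,.147);L=onz(b,312.6,232.4,.18)
print(h,l,np.linalg.norm((h-l)[:2]),np.arctan2(-(h-l)[0],(h-l)[1]))
print(S,L,np.linalg.norm((S-L)[:2]),np.arctan2(-(S-L)[0],(S-L)[1]))
s=grab("scene");d=grab("side")
save(s,"e1.png",(330,140,380,180),12)
for n,p in(("h",h),("l",l),("S",S),("L",L)): print(n,proj(s,p),proj(d,p))
E
```

```text
[ 0.56019642 -0.18329943  0.136     ] [ 0.57604951 -0.23733001  0.111     ] 0.05630829757851675 0.2853996747165227
[0.48973766 0.21456066 0.147     ] [0.51275701 0.11737278 0.18      ] 0.09987680071943214 0.23256838718229317
h [345.63516934 161.16495366] [242.84323855 210.09005915]
l [354.07262224 160.43111136] [217.49752724 228.65145527]
S [226.28344363 249.48316504] [425.90318804 155.91029183]
L [260.51730103 204.92720924] [386.20924155 157.03288292]
```

```bash
python3 - <<'E'
from h import *
o=ori(.2326); S=[.4898,.2146]
command_gripper(.75)
bot.move_pose([*S,.22],o); print(sensors.read_position())
bot.movel([*S,.112],o,max_speed=.12); bot.pause(.2); print(sensors.read_t(),sensors.read_position())
d=grab("wrist"); save(d,"f1.png")
print(command_gripper(0,60)); print(sensors.read_opening(),sensors.read_ft_force(),sensors.read_wrist_torque(),sensors.read_t(),sensors.read_position())
d=grab("wrist"); save(d,"f2.png")
E
```

```text
[0.49020683 0.21492537 0.22068702]
6.5417 [0.49025933 0.21473655 0.1126659 ]
False
0.2659304869856894 [-0.48343509  0.23448943  2.34916983] [-0.15680845  0.11099906 -0.01202599] 7.0417 [0.48991125 0.21463891 0.11218598]
```

View pics/f1.png

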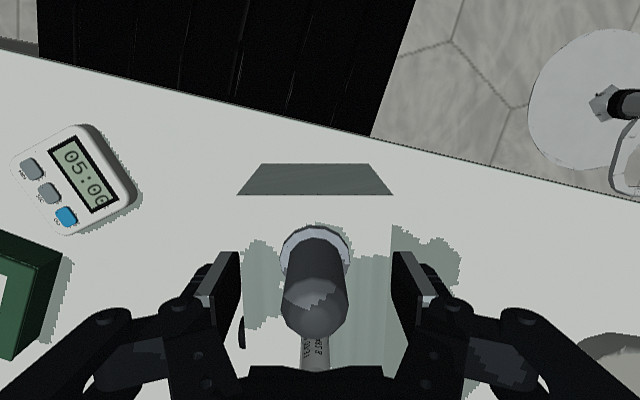

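View pics/f2.png

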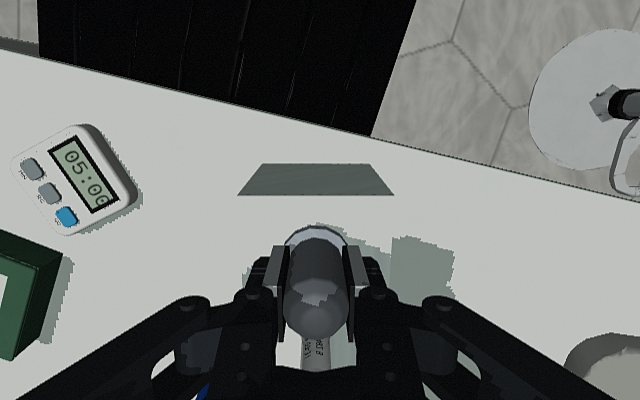

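The short probe is clamped centrally at (315,290), with the collar just beyond the pads. Next I lift it and carry it above the low eyelet.

```bash
python3 - <<'E'
from h import *
p=sensors.read_position()
bot.movel([.4898,.2146,.29],ori(.2326),max_speed=.2); print(sensors.read_opening(),sensors.read_ft_force())
bot.move_pose([.576,-.2373,.29],ori(.285))
bot.movel([.576,-.2373,.224],ori(.285),max_speed=.15); bot.pause(.3)
print(sensors.read_t(),sensors.read_position(),sensors.read_ft_force())
d=grab("wrist"); save(d,"g1.png"); np.save("g1.npy",d,allow_pickle=True)
d=grab("side"); save(d,"g2.png",(190,150,290,250),6)
d=grab("scene"); save(d,"g3.png",(290,90,420,190),6)
E
```

```text
0.2645099680812718 [-1.19322528 -0.44846458 -1.79373512]
10.7083 [ 0.57647715 -0.23742529  0.22492298] [-0.57110262 -0.32933647 -0.92895842]
```

View pics/g1.png

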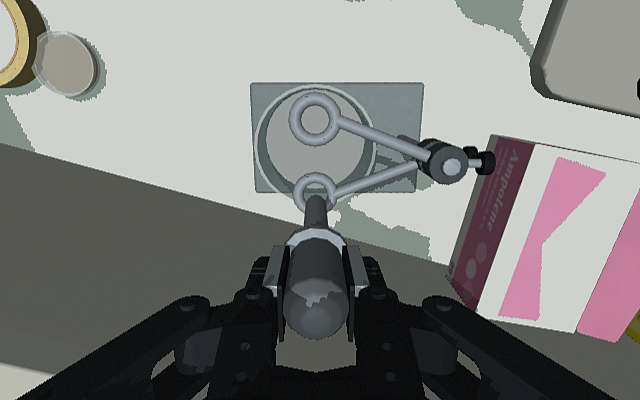

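View pics/g2.png

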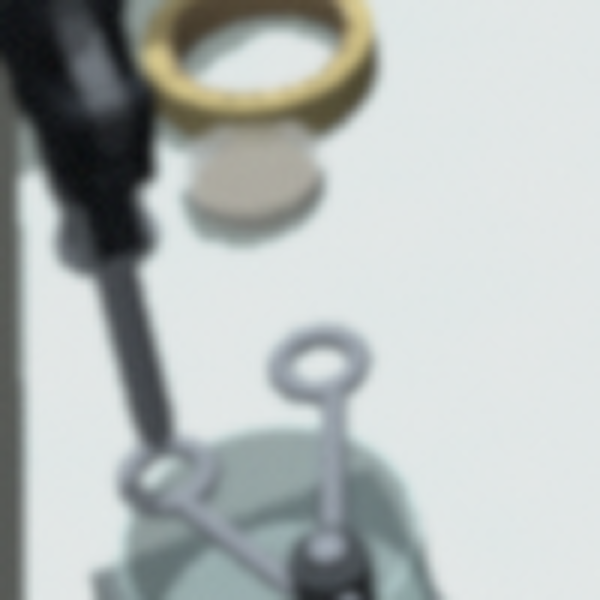

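View pics/g3.png

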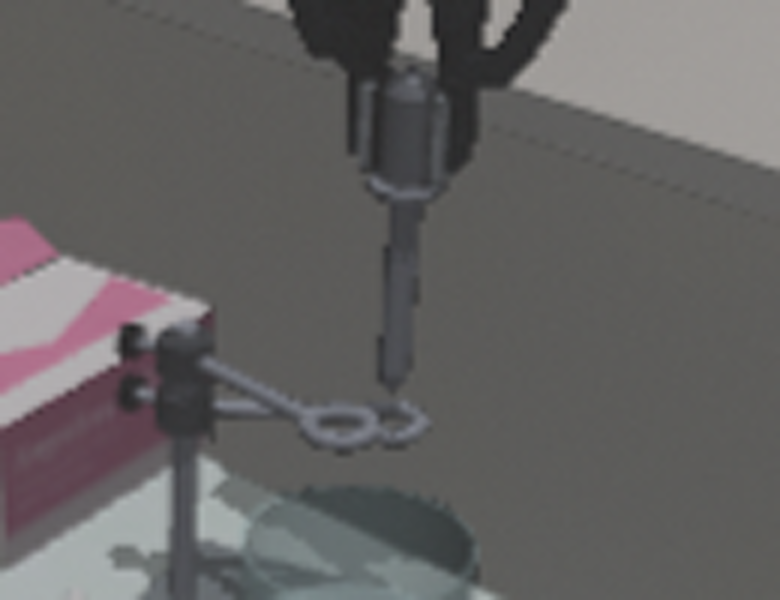

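```bash
python3 - <<'E'
from h import *
a=np.load("g1.npy",allow_pickle=True).item();s=grab("scene");d=grab("side")
x,y,_=sensors.read_position()
for z in(.128,.140,.17,.205,.218):
    w=proj(a,[x,y,z]);p=proj(s,[x,y,z]);q=proj(d,[x,y,z]); print(z,w.round(1),"side crop",((q-[190,150])*6).round(),"scene crop",((p-[290,90])*6).round())
print(proj(a,[.576,-.2373,.111]),(proj(d,[.576,-.2373,.111])-[190,150])*6,(proj(s,[.576,-.2373,.111])-[290,90])*6)
save(a,"g4.png",(265,150,365,250),7)
E
```

```text
0.128 [315.2 200.7] side crop [156. 437.] scene crop [387. 387.]
0.14 [315.2 205.8] side crop [150. 412.] scene crop [389. 362.]
0.17 [315.3 220.9] side crop [133. 347.] scene crop [393. 297.]
0.205 [315.3 244.7] side crop [113. 268.] scene crop [398. 219.]
0.218 [315.4 256.1] side crop [105. 237.] scene crop [401. 189.]
[315.17613692 194.16670545] [165.07178778 471.78295284] [384.48043465 422.64922025]
```

View pics/g4.png

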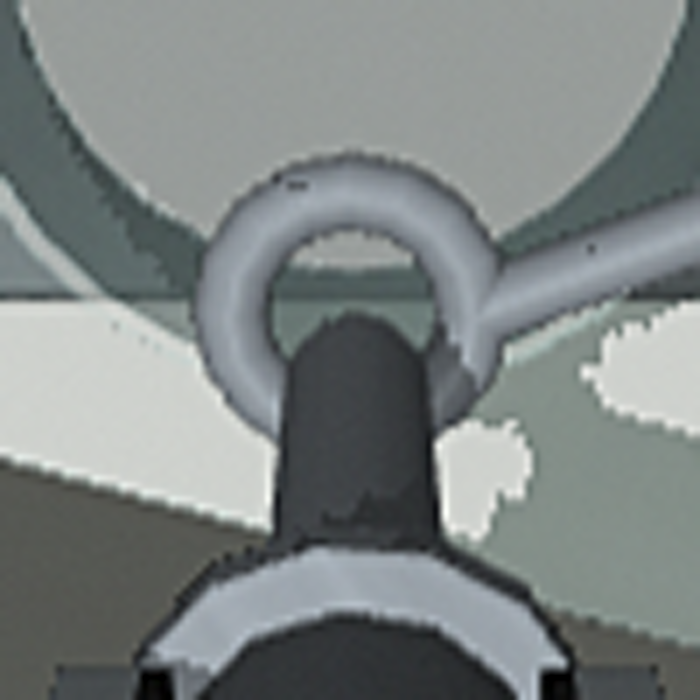

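Predicted and observed tip and ring offsets agree in all three views to about 1 mm (wrist ring at (315,193), tip at (315.7,200)). I'm lowering it now.

```bash
python3 - <<'E'
from h import *
o=ori(.285)
r=bot.movel([.576,-.2373,.135],o,max_speed=.05,threshold=8)
print(r,sensors.read_t(),sensors.read_position(),sensors.read_ft_force(),sensors.read_wrist_torque())
d=grab("wrist"); save(d,"h1.png")
d=grab("scene"); save(d,"h3.png",(290,90,420,190),6)
E
```

```text
False 12.8917 [ 0.57620875 -0.23737891  0.1353208 ] [-0.29235058 -0.93026329 -0.8534706 ] [ 0.05257725 -0.03662793 -0.01599562]
```

View pics/h3.png

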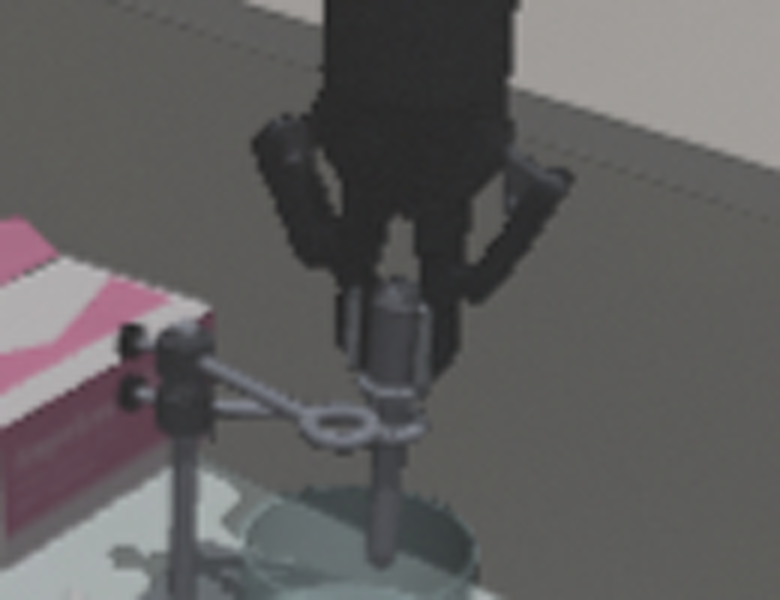

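View pics/h1.png

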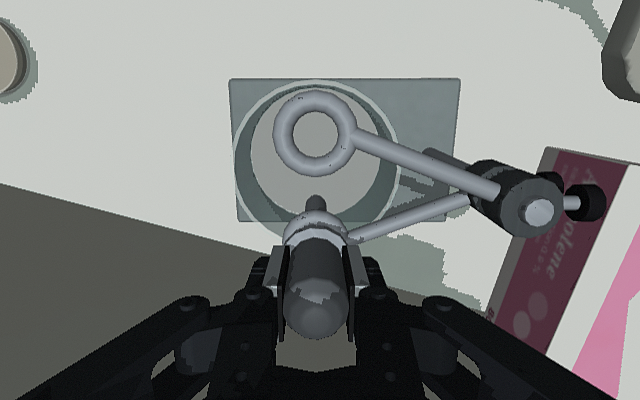

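The shaft is through the ring with no contact force, and the collar sits about 13 mm above it. I'll seat it.

```bash
python3 - <<'E'
from h import *
o=ori(.285)
r=bot.movel([.576,-.2373,.1190],o,max_speed=.03,threshold=6)
p=sensors.read_position()
print(r,sensors.read_t(),p,sensors.read_ft_force(),sensors.read_wrist_torque())
command_gripper(.5); bot.pause(.1)
print(sensors.read_ft_force())
d=grab("wrist"); save(d,"i1.png")
d=grab("scene"); save(d,"i3.png",(290,90,420,190),6)
print(sensors.read_t())
E
```

```text
True 13.4417 [ 0.57596348 -0.23737322  0.12225904] [-1.65891235 -0.03283182  5.62839468] [-0.01103243  0.14741355  0.01296136]
[0.12944436 0.17443902 0.5733034 ]
13.975
```

View pics/i3.png

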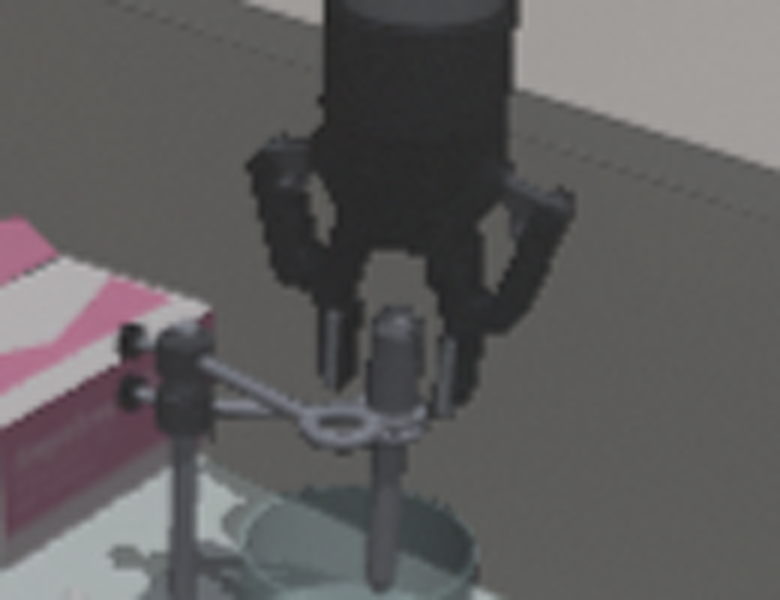

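View pics/i1.png

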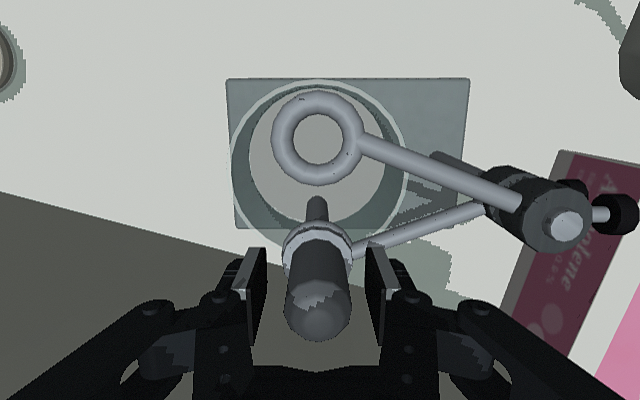

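The short probe stopped at TCP z 0.1223, against 0.1222 predicted, and hangs free after release. Now the long probe.

```bash
python3 - <<'E'
from h import *
o=ori(.285)
bot.movel([.576,-.2373,.29],o,max_speed=.15)
L=[.5128,.1173]; o=ori(.2326)
command_gripper(.75)
bot.move_pose([*L,.27],o); print(sensors.read_position())
bot.movel([*L,.140],o,max_speed=.12); bot.pause(.2)
d=grab("wrist"); save(d,"j1.png")
command_gripper(0,60); print(sensors.read_opening(),sensors.read_ft_force(),sensors.read_wrist_torque(),sensors.read_t(),sensors.read_position())
d=grab("wrist"); save(d,"j2.png")
E
```

```text
[0.51363961 0.11581141 0.26994182]
0.270406355834732 [-0.41072425 -0.00402102  1.90226505] [-0.058606    0.06964204 -0.01984954] 18.875 [0.5129092  0.11734882 0.14018782]
```

View pics/j1.png

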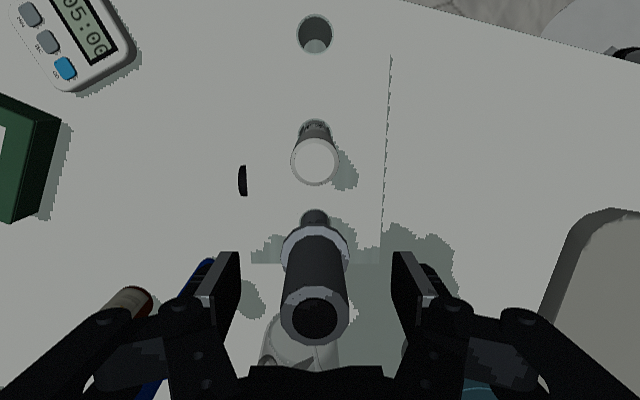

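View pics/j2.png

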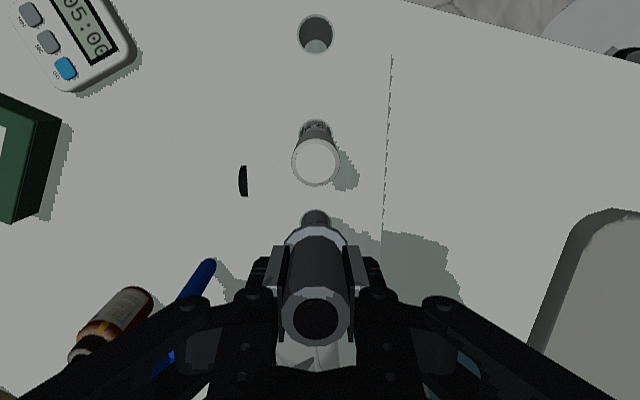

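The long probe is clamped by its head at (315,300), and the tube is untouched at (315,160). Lifting and carrying it.

```bash
python3 - <<'E'
from h import *
bot.movel([.5128,.1173,.34],ori(.2326),max_speed=.18); print(sensors.read_opening(),sensors.read_ft_force())
bot.move_pose([.5602,-.1833,.34],ori(.285))
bot.movel([.5602,-.1833,.278],ori(.285),max_speed=.12); bot.pause(.3)
print(sensors.read_t(),sensors.read_position(),sensors.read_ft_force())
a=grab("wrist"); save(a,"k1.png",(245,130,385,270),5); np.save("k1.npy",a,allow_pickle=True)
d=grab("side"); save(d,"k2.png",(190,130,290,250),5)
s=grab("scene"); save(s,"k3.png",(290,70,420,190),5)
x,y,zz=sensors.read_position()
for n,(x,y,z) in dict(ring=(.5602,-.1833,.136),tip=(x,y,zz-.125)).items():
    print(n,((proj(a,[x,y,z])-[245,130])*5).round(),((proj(d,[x,y,z])-[190,130])*5).round(),((proj(s,[x,y,z])-[290,70])*5).round())
E
```

```text
0.26838548463484685 [ 0.40733959 -0.340668   -1.06023051]
22.3167 [ 0.56054223 -0.18336051  0.27864121] [-0.75101207 -0.27761676 -0.15947569]
ring [352. 275.] [264. 400.] [278. 456.]
tip [352. 303.] [258. 370.] [280. 424.]
```

View pics/k1.png

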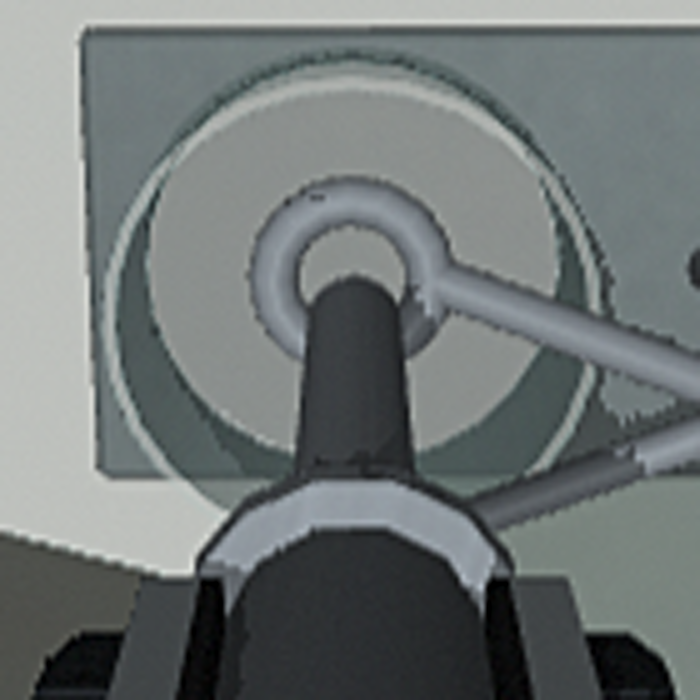

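View pics/k2.png

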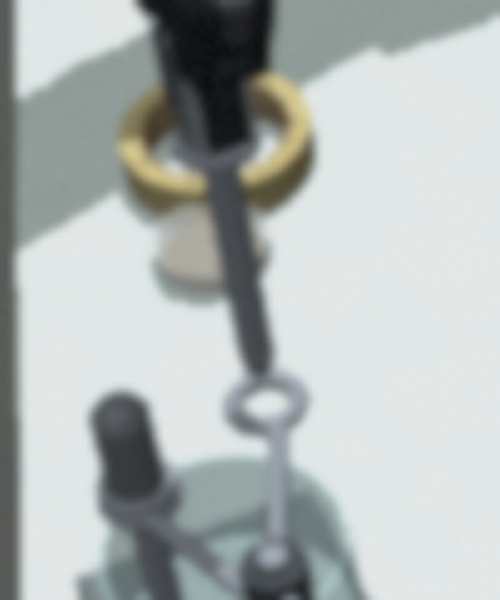

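View pics/k3.png

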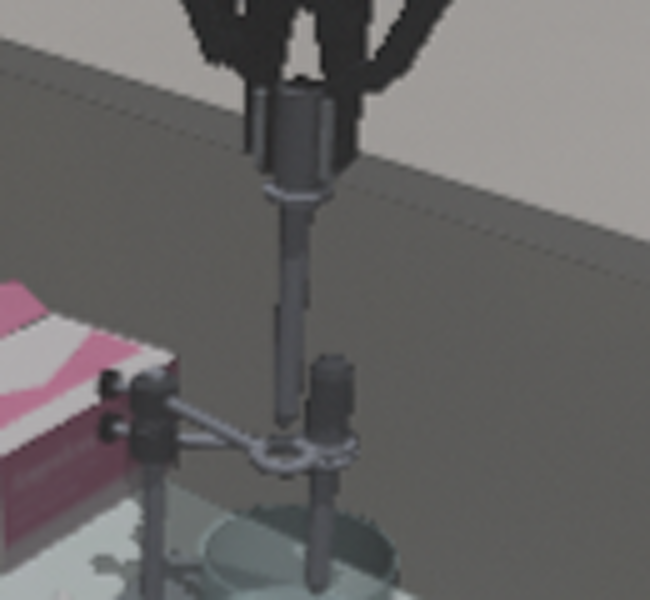

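Aligned in all three views: the wrist ring is at crop (350,275) against (352,275) predicted, and the tip is at column 353. Lowering it.

```bash
python3 - <<'E'
from h import *
o=ori(.285); X=[.5602,-.1833]
r=bot.movel([*X,.163],o,max_speed=.05,threshold=8)
print(r,sensors.read_t(),sensors.read_position(),sensors.read_ft_force())
if not r:
    r=bot.movel([*X,.147],o,max_speed=.03,threshold=6)
    print(r,sensors.read_t(),sensors.read_position(),sensors.read_ft_force(),sensors.read_wrist_torque())
d=grab("scene"); save(d,"l3.png",(290,70,420,190),5)
d=grab("side"); save(d,"l2.png",(190,130,290,250),5)
E
```

```text
False 24.9167 [ 0.56032387 -0.18334498  0.16318612] [-0.63669904  0.75594785 -0.5270074 ]
True 25.3667 [ 0.56018142 -0.18340278  0.15023638] [-1.15576762  0.00526337  5.2504573 ] [-0.03520309  0.14677196 -0.02121716]
```

View pics/l3.png

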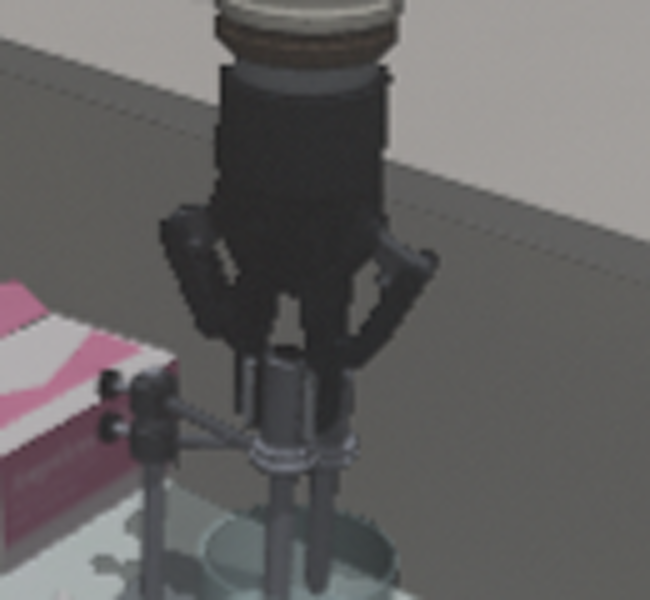

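View pics/l2.png

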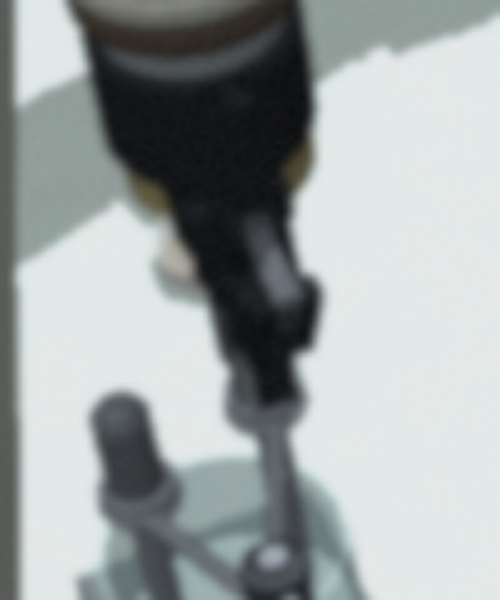

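The collar landed at TCP z 0.1502, against 0.150 predicted. Release, retreat and check.

```bash
python3 - <<'E'
from h import *
o=ori(.285); X=[.5602,-.1833]
command_gripper(.5); bot.pause(.1)
bot.movel([*X,.34],o,max_speed=.15)
bot.pause(.5); print(sensors.read_t(),sensors.read_ft_force())
d=grab("wrist"); save(d,"m1.png")
s=grab("scene"); save(s,"m2.png",(190,100,420,290),3)
e=grab("side"); save(e,"m3.png",(190,130,450,310),3)
for n,p in dict(long=(.5602,-.1833,.19),short=(.576,-.2373,.157)).items(): print(n,proj(d,p).round(1))
E
```

```text
27.8167 [ 0.70262822  0.35717267 -0.43703281]
long [315.8 183.4]
short [315.7 231.4]
```

View pics/m1.png

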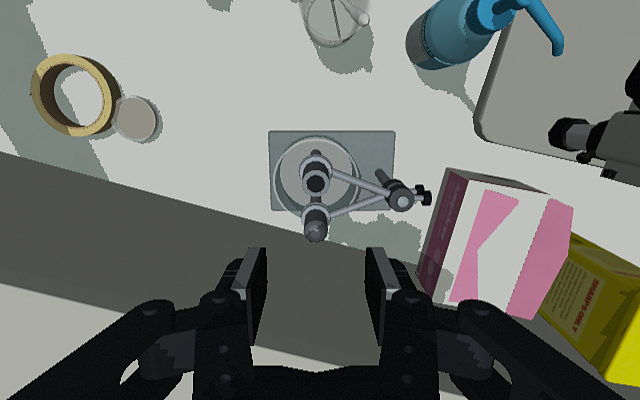

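View pics/m2.png

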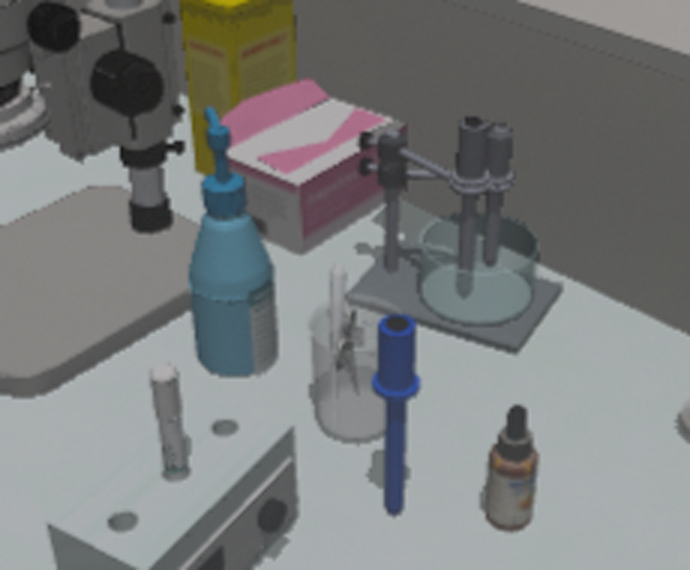

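View pics/m3.png

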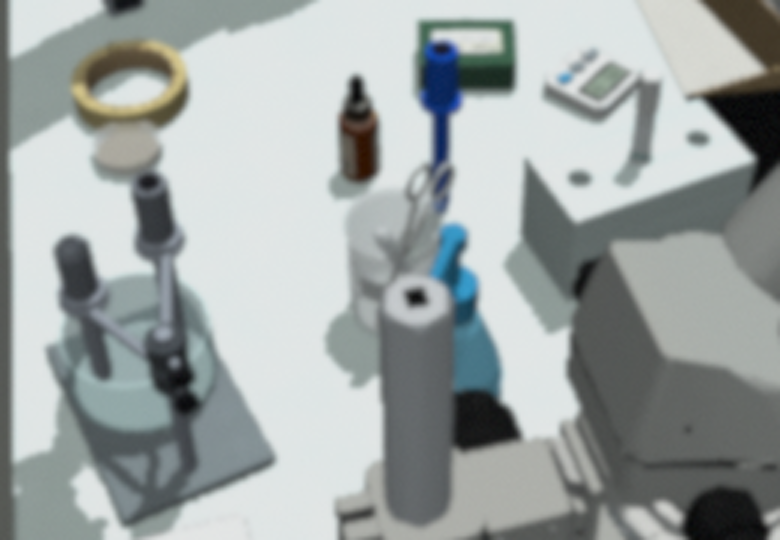

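Both probes hang upright with their collars home. The wrist view shows the heads at (316,183) and (315,231), against (315.8,183.4) and (315.7,231.4) predicted. The tube, bottles and blue look-alike are where they were. Handing in.

```bash
python3 - <<'E'
from h import *
print(ticket.job_done(), sensors.read_t())
E
```

```text
the job is handed in; nothing more can be done
the job is handed in; nothing more can be done
```

Both probes are hanging upright in their eyelets, the short one in the low eyelet and the long one in the high one. Both are released and the job is handed in, with the clock at about 28 s of the 72 s allowed.

- **Seating:** the short probe's collar met its ring at TCP z = 0.1223 m (0.1222 predicted), and the long one's at 0.1502 m (0.150 predicted). Contact force was under 6 N on each.
- **Position:** in the last wrist picture both heads lie within about 1 px of where an upright, fully seated probe should appear. The scene and side views also show both collars on their rings.
- **Surroundings:** the swab tube still stands in its well, and the pump bottle, dropper, beaker and blue look-alike look unmoved. I judged this by eye from the before and after pictures. The open gripper stood well above the stand, touching nothing.

No check failed. The scene camera showed points at the stand about 1 px to one side of their predicted positions, but ring and tip shifted by the same amount, so the fit was not affected.

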